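# Gauge the hold-in gap at the drill press fence

## Task

Find the gap between the drill press fence and the spring hold-in pad with the stepped gauge: keeping its flat side against the fence, push the leaves one after another, thinnest first and skipping none, gently and fully down to the board between fence and pad, until you reach the first one that binds: it pushes the spring pad back, drags, and goes down only with a firm push. Leave the gauge standing there by itself, upright and flat along the fence, with that leaf fully down and held by the pad. Do not press the gauge or the gripper hard on the board or fence, and leave the glue bottle, the offcut and the tape measure alone.

Things in the scene. Friction and masses are not known exactly. Their poses are not given: they have to be found in the camera images.
- jig: Fixed plywood board, 310 x 170 x 12 mm, with a light wooden fence on it 290 mm long (x), 22 mm thick, 46 mm tall above the board, smooth face looking to -y. Origin: board's underside, in the plane of the fence face, mid fence; z up. On the -y side an orange hold-in housing, 50 mm long, 30 mm tall, 34 mm behind the face of its white pad, which springs back 2.6 mm at most.
- station (a point): Where to gauge: on the board's top, in the plane of the fence face, opposite the middle of the white pad; axes as jig. The pad is 14 mm long (x) and faces the fence across a gap of unknown width, new each time, 5 to 12 mm; this point does not tell it. Pad: upright face 2 to 14 mm above the board, then a lead-in sloping back 15 degrees off vertical to its top at 30 mm. Beside it the fence is free.
- gauge: Brass comb, black handle, about 0.15 kg, 106 mm long (x), 13 thick (y), 96 tall. Origin: underside, mid length and thickness. Four leaves, each 14 mm long, z 0 to 38 mm, hang below a spine (z 38 to 52). Handle z 52 to 96 mm, 46 mm long, 13 thick, at mid length: grip it across y. Starts upright in its stand, +x within 0.8 rad of the station's; keep its +x that way, flat side to the fence.
- leaf1 (a point): Foot of the thinnest leaf, 4 mm thick, at gauge x = -45 mm (blue mark on the spine above); the point is on the flat side (gauge y = +6.5 mm, where all leaves are flush; the steps are on the -y side), mid its length, z = 0; axes as the gauge.
- leaf2 (a point): Foot of the 7 mm leaf, gauge x = -15 mm, same place on it. What is felt: a leaf thinner than the gap has 1 to 2 mm to spare and goes down freely. The first leaf that binds is 1 to 2 mm thicker than the gap: it springs the pad back (4 to 5 N sideways) and needs some 5 to 15 N of push to go down to the board.
- leaf3 (a point): Foot of the 10 mm leaf, gauge x = +15 mm, same place on it. A leaf one step thicker than the first that binds is 4 mm or more over the gap and jams on the pad well above the board.
- leaf4 (a point): Foot of the thickest leaf, 13 mm, gauge x = +45 mm (red mark above), same place on it.
- stand: Dark wooden stand of the gauge, fixed, 150 x 50 mm, 30 mm tall, with a trough 18 mm wide and 22 mm deep along x, its floor 8 mm above the table; origin: centre of its underside. Open at both ends.
- glue: Bystander: yellow glue bottle with orange cap, 56 mm across, 150 mm tall; origin centre of underside.
- offcut: Bystander: wood offcut 110 x 60 x 35 mm; origin centre of underside.
- tape: Bystander: yellow tape measure 70 x 40 x 65 mm; origin centre of underside.
Things that resemble listed ones, but are neither listed nor needed, are in the scene too. Of the things shaped like the gauge, the brass one is meant.

How it is judged (in metres and radians):
On the way, in this order (a step that is already met when the one before it is completed fails the run):
1. the thinnest leaf has been down on the board between fence and pad (x of leaf1 in the frame of station between -0.006 and 0.006 m and y of leaf1 in the frame of station between -0.004 and 0.002 m and z of leaf1 in the frame of station below 0.0025 m), for 0.1 s.
2. then the second leaf (x of leaf2 in the frame of station between -0.006 and 0.006 m and y of leaf2 in the frame of station between -0.004 and 0.002 m and z of leaf2 in the frame of station below 0.0025 m), for 0.1 s.
3. then the third leaf, or the second, binding, has been let go there (((x of leaf3 in the frame of station between -0.006 and 0.006 m and y of leaf3 in the frame of station between -0.004 and 0.002 m and z of leaf3 in the frame of station below 0.0025 m) or (x of leaf2 in the frame of station between -0.006 and 0.006 m and y of leaf2 in the frame of station between -0.004 and 0.002 m and z of leaf2 in the frame of station below 0.0025 m and contact force between gauge and jig above 3.2 N and contact force between the fingers and gauge below 0.1 N))), for 0.1 s.
At the end, for the whole second after the job is handed in: Gauge released, at rest, upright and along the fence within 0.08 rad; foot of the first binding leaf within 2.5 mm of the board, 6 mm of the station along the fence, flat side within 4 mm of the fence; held by the pad (over 3.2 N between gauge and jig) (((x of leaf2 in the frame of station between -0.006 and 0.006 m and y of leaf2 in the frame of station between -0.004 and 0.002 m and z of leaf2 in the frame of station below 0.0025 m) or (x of leaf3 in the frame of station between -0.006 and 0.006 m and y of leaf3 in the frame of station between -0.004 and 0.002 m and z of leaf3 in the frame of station below 0.0025 m) or (x of leaf4 in the frame of station between -0.006 and 0.006 m and y of leaf4 in the frame of station between -0.004 and 0.002 m and z of leaf4 in the frame of station below 0.0025 m)) and contact force between gauge and jig above 3.2 N and contact force between the fingers and gauge below 0.1 N and angle between gauge's own z axis and vertical below 0.08 rad and angle between the x axis of gauge and the x axis of jig, either way round below 0.08 rad and linear speed of gauge below 0.01 m/s); the robot touches nothing.
It fails at once if the gauge is pressed on the board or fence with more than 40 N (contact force between gauge and jig above 40 N).
It fails at once if the robot presses on the jig with more than 10 N (contact force between any of the fingers, the arm and jig above 10 N).
It fails at once if the glue bottle, the offcut or the tape measure is moved more than 10 mm (distance of any of glue, offcut, tape from where it was at the start of the episode above 0.01 m).
It also fails if it takes over 64 s, if anything falls off the work surface, if the arm or the gripper's body presses on something with over 40 N, if the wrist force passes 120 N, or if a joint passes its speed limit or range.

## Robot

A 6-joint arm with a two-finger parallel gripper is mounted at the origin on the work surface. World frame = base frame: x ahead of the robot, y to its left, z up, the work surface at z = 0. Lengths are in mm, angles in rad, forces in N, time in s.
With the tool pointing down it reaches from about 350 to 725 mm from the base axis. Payload 4.3 kg.
Tool frame: the origin (TCP) lies midway between the tips of the shut fingers; the grasp point (between the pads) lies 19 mm behind it; z points along the fingers, y is the line along which they close (so a half turn about z gives the same grasp; the last joint's range is limited). The gripper opens to 85 mm and grips with 20 to 120 N. Pads are 22 mm wide; open, the fingers measure 114 mm over their backs; the gripper's body (76 mm by 85 mm) begins 54 mm behind the grasp point. The pads swing forward as they close: fully open they stand 13 mm farther back than shut.
Start: joints at [-1.227, 0.377, 0.081, 1.274, 0, 1.46], TCP at [252.088, -516.838, 206.929] pointing down, gripper open.
Joint ranges: [-2.72, 2.72], [-0.84, 1.66], [-1.02, 1.22], [-1.77, 2.12], [-1.37, 1.28], [-3.14, 3.14]. Speed limits (rad/s): [2.57, 2.57, 3.14, 3.14, 3.14, 3.14].

## Interface

Orientations are given as a rotation vector (axis times angle).
In Python, from rig import * gives the robot as it stands. Calls block until the motion is done:
- goto(position, orientation): joint-space move of the TCP to a pose.
- move_straight(position, ori=None, vel=150): straight line of the TCP; ori=None keeps the orientation; vel is the mean speed in mm/s.
- move_joints(angles): joint-space move.
- command_gripper(opening, squeeze=None): opening from 0.0 (shut) to 1.0 (fully open); squeeze is the grip in N (None keeps the last); returns when the fingers have stopped.
- wait(seconds).
- solve_ik(position, orientation): joint angles nearest the present ones, or None.
- read_state(): the state.
- get_image(name): name is "side" or "top" or "wrist"; returns a dict with "frame" (384x512x3 uint8, blue, green, red), "range_z" (384x512 float32, mm along the optical axis (not along the pixel's ray), 0 where there is no reading), "intrinsics" (3x3 intrinsics, pixels), "k1" (the pictures are not rectified: a ray, as slopes to the right and down, at radius r is drawn at 1 + k1 r^2 times it, then the intrinsics apply), "world_to_cam" (4x4, takes a point from world to camera coordinates); the wrist camera has in their place "hand_eye" (4x4, takes a point from camera to tool coordinates, whose origin is the TCP and whose axes are the flange's). Camera axes: x right, y down, z forward; pixel columns grow to the right and rows downward; lengths in mm; the calibration is good to about 2 mm. A picture is of the moment at which its call begins: read the wrist's pose just before it.
A pose or a line that the arm cannot do raises MotionError and nothing moves.
- sign_off(): hands the job in; it is judged then, once.
The state is a dict: "time_s": time; "joint_positions": joint angles; "qvel": joint speeds; "effort": joint torques, N m; "eef_pos": TCP position; "tcp_rot": TCP orientation; "wrist_force": force on the tool from outside, world axes, zero at the start; "wrist_torque": the same for the moment, N m; "opening": opening from 0.0 (shut) to 1.0 (fully open); "finger_force": force on a finger pad.
Only numpy, scipy, OpenCV 4.12 (cv2) and the standard library are available. Lean on these libraries where they do the work, as an engineer would, in place of code of your own. Each camera call takes 0.05 s, during which the arm holds its last target. There are 200 camera calls.

## Working session

There is one attempt and no reset: what is moved stays moved. The work goes in short steps, each a Python script; the robot and the scene stay as the last script left them, time stands still between calls to the robot, and variables do not carry over. Pictures are saved under pics/ and viewed, at most 10 in all, crops included, and the job is handed in when it is done.

```bash
mkdir -p pics; ls
python3 - <<'E'
from rig import *
import numpy as np,cv2
s=read_state();print(s)
for n in("side","top"):
    d=get_image(n);cv2.imwrite(f"pics/{n}0.png",d["frame"]);np.savez(f"{n}0.npz",**d);print(n,d["intrinsics"].tolist(),d["k1"],d["world_to_cam"].round(3).tolist(),(d["range_z"]>0).mean())
E
```

```text
pics
{'time_s': 0.0, 'joint_positions': array([-1.22731502e+00,  3.78103626e-01,  7.96508648e-02,  1.27438345e+00,
       -1.03046193e-05,  1.46046260e+00]), 'qvel': array([-0.00152415, -0.00080358, -0.00213245, -0.00058115, -0.00059825,
       -0.00126446]), 'effort': array([-1.27323761e-03, -4.63600016e+01,  2.69879240e+01,  2.06999917e-02,
       -5.16510881e-04,  1.21536733e-06]), 'eef_pos': array([ 251.8303745 , -516.15468367,  205.94742258]), 'tcp_rot': array([-3.05909047e+00, -7.06294118e-01,  3.88512093e-04]), 'wrist_force': array([ 0.25242502, -0.74600621,  0.67664687]), 'wrist_torque': array([-0.04268231,  0.0014153 ,  0.03165221]), 'finger_force': 0.0, 'opening': 0.9995679029376962}
side [[463.5663472108406, 0.0, 253.44214813652056], [0.0, 463.5663472108406, 194.8659814392311], [0.0, 0.0, 1.0]] -0.14741539194719103 [[-0.999, -0.048, 0.006, 531.449], [-0.036, 0.656, -0.754, 48.292], [0.032, -0.753, -0.657, 1364.515], [0.0, 0.0, 0.0, 1.0]] 0.9959564208984375
top [[475.6849550523779, 0.0, 252.25249336353625], [0.0, 475.6849550523779, 191.1033996320919], [0.0, 0.0, 1.0]] -0.01755749590385061 [[0.015, -1.0, -0.009, -7.413], [-0.998, -0.015, -0.065, 551.099], [0.065, 0.01, -0.998, 1518.787], [0.0, 0.0, 0.0, 1.0]] 0.9963022867838541
```

View pics/side0.png

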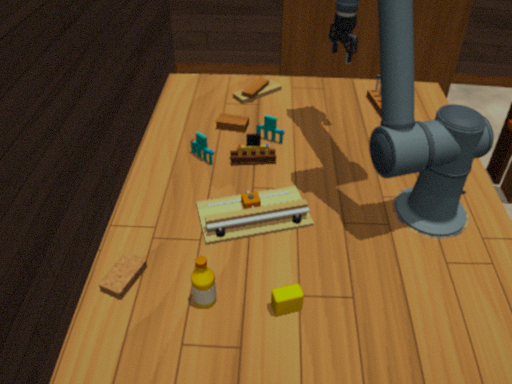

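View pics/top0.png

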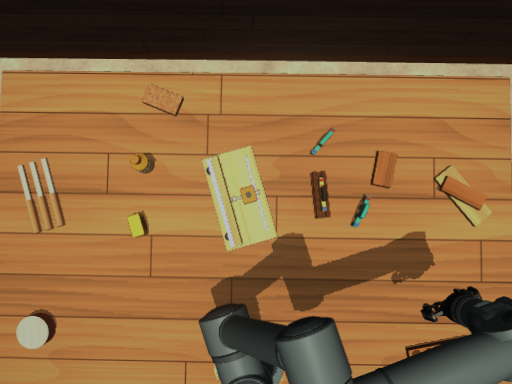

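The side picture shows the jig at (255,212), its orange housing at (250,200) and the brass gauge in its stand at (252,153). In the top picture the fence runs from (208,160) to (230,248), the housing is at (249,195) and the stand is at (320,193). The teal combs are decoys. Next I'll take wrist close-ups.

```bash
cat > h.py <<'E'
from rig import *
import numpy as np,cv2
from scipy.spatial.transform import Rotation as R
def rays(d,px):
    K=d["intrinsics"];p=(np.atleast_2d(px).astype(float)-[K[0,2],K[1,2]])/[K[0,0],K[1,1]]
    q=p.copy()
    for _ in range(20): q=p/(1+float(d["k1"])*(q**2).sum(1,keepdims=True))
    return np.c_[q,np.ones(len(q))]
def c2w(d):
    return np.array(d["c2w"]) if "c2w" in d else np.linalg.inv(d["world_to_cam"])
def plane(d,px,z):
    T=c2w(d);r=rays(d,px)@T[:3,:3].T;c=T[:3,3];return c+r*((z-c[2])/r[:,2])[:,None]
def depth(d,px):
    T=c2w(d);px=np.atleast_2d(px).astype(int);z=d["range_z"][px[:,1],px[:,0]]
    return (rays(d,px)*z[:,None])@T[:3,:3].T+T[:3,3]
def wrist(name):
    s=read_state();d=dict(get_image("wrist"));T=np.eye(4);T[:3,:3]=R.from_rotvec(s["tcp_rot"]).as_matrix();T[:3,3]=s["eef_pos"]
    d["c2w"]=T@d["hand_eye"];cv2.imwrite(f"pics/{name}.png",d["frame"]);np.savez(f"{name}.npz",**d);return d
def down(yaw): # tool z down; tool y axis = world dir yaw+90deg (closing along gauge y)
    return (R.from_euler("z",yaw)*R.from_euler("x",np.pi)).as_rotvec()
def gd(yaw):  # nearest half turn variant is chosen by caller
    return down(yaw)
E
python3 - <<'E'
from h import *
d=dict(np.load("top0.npz"))
px=[[208,160],[230,248],[249,195],[320,193],[315,172],[322,215]]
print(plane(d,px,40).round(0).tolist());print(depth(d,px).round(0).tolist())
s=read_state();print(get_image("wrist")["hand_eye"].round(3).tolist())
print(R.from_rotvec(s["tcp_rot"]).as_matrix().round(2).tolist())
for y in (0,.2,np.pi,np.pi+.2):
  for p in ([500,-100,330],[500,-200,330],[420,-150,330]): print(y,p,solve_ik(p,down(y)))
E
```

```text
[[647.0, 144.0, 40.0], [368.0, 68.0, 40.0], [537.0, 11.0, 40.0], [547.0, -215.0, 40.0], [614.0, -199.0, 40.0], [477.0, -222.0, 40.0]]
[[646.0, 143.0, 49.0], [367.0, 70.0, 8.0], [537.0, 11.0, 44.0], [549.0, -218.0, 14.0], [615.0, -200.0, 27.0], [478.0, -226.0, 7.0]]
[[-0.001, -0.955, -0.296, 75.811], [1.0, -0.001, 0.0, 0.543], [-0.0, -0.296, 0.955, -167.315], [0.0, 0.0, 0.0, 1.0]]
[[0.9, 0.44, -0.0], [0.44, -0.9, 0.0], [0.0, -0.0, -1.0]]
0 [500, -100, 330] [-0.32185817  0.24410627  0.21201602  1.53870608  0.          2.81973449]
0 [500, -200, 330] [-0.49832391  0.30731194  0.29746926  1.56095365  0.          2.64326875]
0 [420, -150, 330] [-0.48543882  0.10899408  0.04636398  1.50816623  0.          2.65615383]
0.2 [500, -100, 330] [-3.21858165e-01  2.44106265e-01  2.12016019e-01  1.53870608e+00
  4.44089210e-16  2.61973449e+00]
0.2 [500, -200, 330] [-4.98323907e-01  3.07311940e-01  2.97469262e-01  1.56095365e+00
  4.44089210e-16  2.44326875e+00]
0.2 [420, -150, 330] [-4.85438822e-01  1.08994076e-01  4.63639844e-02  1.50816623e+00
  4.44089210e-16  2.45615383e+00]
3.141592653589793 [500, -100, 330] [-0.32185817  0.24410627  0.21201602  1.53870608  0.         -0.32185817]
3.141592653589793 [500, -200, 330] [-0.49832391  0.30731194  0.29746926  1.56095365  0.         -0.49832391]
3.141592653589793 [420, -150, 330] [-0.48543882  0.10899408  0.04636398  1.50816623  0.         -0.48543882]
3.3415926535897933 [500, -100, 330] [-0.32185817  0.24410627  0.21201602  1.53870608  0.         -0.52185817]
3.3415926535897933 [500, -200, 330] [-0.49832391  0.30731194  0.29746926  1.56095365  0.         -0.69832391]
3.3415926535897933 [420, -150, 330] [-0.48543882  0.10899408  0.04636398  1.50816623  0.         -0.68543882]
```

Run:
```python
from h import *
goto([505,-215,260],down(np.pi+.17)); wait(.2); wrist("wg")
goto([500,20,240],down(np.pi+.27)); wait(.2); wrist("wj"); print(read_state()["time_s"])
```

```text
3.4417
```

View pics/wg.png

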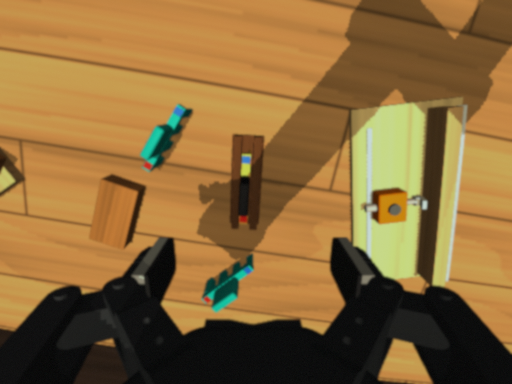

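View pics/wj.png

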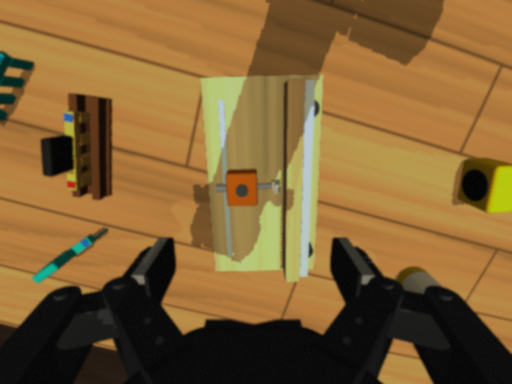

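In the gauge view the blue mark is at (246,159), the handle at (244,192) and the red mark at (244,220). In the jig view the housing is at (242,188), the pad tip at (278,187) and the fence strip at x≈286–305. I'll measure all of these with masks and depth, on upscaled crops.

```bash
cat > meas.py <<'E'
from h import *
import sys
d=dict(np.load("wg.npz"));hsv=cv2.cvtColor(d["frame"],cv2.COLOR_BGR2HSV)
sub=np.zeros(hsv.shape[:2],np.uint8);sub[125:235,225:268]=1
def cen(m):
    v,u=np.nonzero(m&(sub>0));return np.array([u.mean(),v.mean()]),len(u)
H,S,V=cv2.split(hsv)
bl,nb=cen((H>100)&(H<130)&(S>120)&(V>80));rd,nr=cen(((H<6)|(H>174))&(S>150)&(V>80));bk,nk=cen(V<22)
print("blue",bl,nb,plane(d,bl,60),depth(d,bl),"red",rd,nr,plane(d,rd,60),depth(d,rd),"blk",bk,nk,plane(d,bk,104),depth(d,bk))
j=dict(np.load("wj.npz"));
uv=np.stack(np.meshgrid(np.arange(512),np.arange(384)),-1).reshape(-1,2)
P=depth(j,uv);Z=P[:,2].reshape(384,512)
m=np.zeros((384,512),bool);m[70:270,200:330]=1
f=m&(Z>48)&(Z<70);print("z hist",np.histogram(Z[m],bins=[0,8,16,30,38,46,52,56,60,64,75])[0])
E=[]
for v in range(85,265,5):
    u=np.nonzero(f[v,270:330])[0]
    if len(u):E.append((v,u[0]+270,u[-1]+270))
print(E)
cv2.imwrite("pics/zoom.png",np.hstack([cv2.resize(d["frame"][125:240,215:275],None,fx=5,fy=5,interpolation=cv2.INTER_CUBIC),cv2.resize(j["frame"][140:255,210:310],None,fx=5,fy=5,interpolation=cv2.INTER_CUBIC)])[:, :800])
for v in(105,150,190,240): print(v,[(u,int(Z[v,u])) for u in range(266,326,3)])
E
python3 meas.py
```

```text
blue [245.6 159.3] 40 [[ 500.85213281 -226.54862262   60.        ]] [[ 500.28837452 -227.44546502   61.50058252]] red [243.13333333 218.33333333] 30 [[ 589.46004483 -215.92908178   60.        ]] [[ 588.63313198 -216.23561781   60.75962649]] blk [244.74025974 187.48051948] 77 [[ 528.25750936 -222.09538626  104.        ]] [[ 527.89603224 -223.11409872  103.63839382]]
z hist [ 2885 14670   482   246  2448   516    74  3072    32     0]
[(85, np.int64(287), np.int64(305)), (90, np.int64(287), np.int64(304)), (95, np.int64(287), np.int64(304)), (100, np.int64(287), np.int64(304)), (105, np.int64(287), np.int64(304)), (110, np.int64(286), np.int64(304)), (115, np.int64(286), np.int64(304)), (120, np.int64(286), np.int64(304)), (125, np.int64(286), np.int64(303)), (130, np.int64(286), np.int64(303)), (135, np.int64(286), np.int64(303)), (140, np.int64(286), np.int64(303)), (145, np.int64(286), np.int64(303)), (150, np.int64(286), np.int64(303)), (155, np.int64(286), np.int64(302)), (160, np.int64(286), np.int64(302)), (165, np.int64(286), np.int64(302)), (170, np.int64(286), np.int64(302)),
[... 859 characters left out ...]
(317, 27), (320, 12), (323, 0)]
150 [(266, 12), (269, 13), (272, 12), (275, 12), (278, 12), (281, 13), (284, 28), (287, 57), (290, 57), (293, 58), (296, 58), (299, 407), (302, 57), (305, 44), (308, 44), (311, 45), (314, 13), (317, 13), (320, 0), (323, 0)]
190 [(266, 12), (269, 12), (272, 27), (275, 40), (278, 38), (281, 12), (284, 33), (287, 59), (290, 56), (293, 56), (296, 58), (299, 57), (302, 44), (305, 44), (308, 46), (311, 13), (314, 11), (317, 12), (320, 0), (323, 0)]
240 [(266, 12), (269, 13), (272, 11), (275, 11), (278, 12), (281, 12), (284, 39), (287, 57), (290, 59), (293, 58), (296, 59), (299, 57), (302, 46), (305, 45), (308, 46), (311, 12), (314, 12), (317, 0), (320, 1), (323, 0)]
```

View pics/zoom.png

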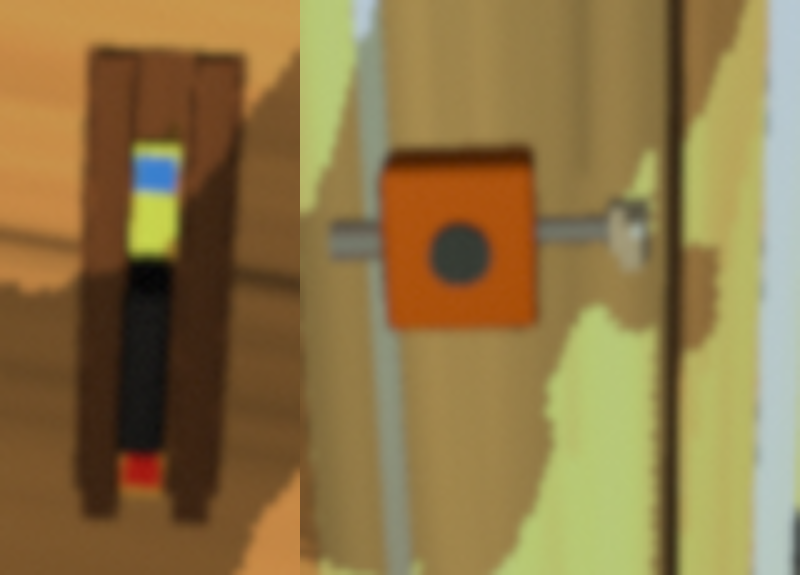

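The crops show the brass gauge upright in the trough, with blue at the -x end and red at the +x end. The pad tip is at about (276,187), facing the fence edge at u≈286. Next I'll fit the fence line and find the pad's x position along it.

```bash
cat > meas2.py <<'E'
from h import *
j=dict(np.load("wj.npz"))
hsv=cv2.cvtColor(j["frame"],cv2.COLOR_BGR2HSV);H,S,V=cv2.split(hsv)
# fence top edge near -y: subpixel from depth jumps
uv=np.stack(np.meshgrid(np.arange(512),np.arange(384)),-1).reshape(-1,2);P=depth(j,uv);Z=P[:,2].reshape(384,512)
e=[]
for v in range(85,262):
    r=Z[v,280:300]; k=np.nonzero((r>53)&(r<65))[0]
    if len(k): e.append((280+k[0]-.5,v))
W=plane(j,e,58);l=cv2.fitLine(W[:,:2].astype(np.float32),cv2.DIST_HUBER,0,.01,.01).ravel()
t=l[:2]*np.sign(l[0]);n=np.array([-t[1],t[0]]);yaw=np.arctan2(t[1],t[0]);off=W[:,:2]@n
print("yaw",yaw,"n-off",np.median(off),off.std(),"ends",W[0],W[-1],"t",(W[[0,-1],:2]@t))
o=(H>5)&(H<16)&(S>200)&(V>90);o[:165]=0;o[215:]=0;o[:,:220]=0;o[:,262:]=0
v,u=np.nonzero(o);m=(Z[v,u]>36)&(Z[v,u]<48);Q=plane(j,np.c_[u,v][m],42)[:,:2]
a=Q@t;b=Q@n;print("housing t",np.percentile(a,[1,99]),a.mean(),"n",np.percentile(b,[1,99]),len(a))
pm=np.zeros(Z.shape,bool);pm[175:202,270:283]=1;pm&=(Z>32)&(Z<50)
v,u=np.nonzero(pm);Q=plane(j,np.c_[u,v],42)[:,:2];print("pad t",(Q@t).min(),(Q@t).max(),(Q@t).mean(),"n",(Q@n).min(),(Q@n).max(),len(u))
print("white pad gap to fence",np.median(off)-(Q@n).max())
for vv in range(176,202,2):print(vv,[int(x) for x in Z[vv,268:288]])
E
python3 meas2.py
```

```text
yaw 0.29211017 n-off -82.47963944513732 0.4006117221753298 ends [391.6901527   31.41068829  58.        ] [628.12494171 102.57676249  58.        ] t [384.14295234 631.05592298]
housing t [496.59418532 544.44740594] 519.6147519743824 n [-164.00278435 -123.02040089] 797
pad t 513.5556214444418 528.6102689123671 521.055427986042 n -97.14809483080825 -91.38676494789483 53
white pad gap to fence 8.90712550275751
176 [12, 13, 13, 11, 13, 11, 13, 12, 11, 11, 12, 12, 12, 11, 15, 20, 31, 44, 55, 58]
178 [12, 11, 11, 13, 12, 12, 12, 11, 11, 11, 12, 12, 11, 12, 12, 20, 33, 46, 54, 57]
180 [12, 13, 12, 16, 20, 20, 18, 20, 21, 20, 20, 21, 12, 11, 12, 19, 33, 45, 56, 58]
182 [12, 12, 12, 14, 26, 27, 25, 31, 30, 30, 407, 31, 11, 12, 12, 20, 34, 45, 57, 57]
184 [25, 25, 25, 26, 25, 26, 40, 41, 42, 42, 39, 30, 12, 12, 11, 21, 33, 46, 57, 59]
186 [27, 24, 25, 25, 25, 26, 40, 40, 42, 41, 39, 31, 12, 11, 12, 21, 33, 46, 56, 58]
188 [13, 10, 11, 11, 26, 27, 41, 41, 41, 42, 40, 31, 12, 12, 12, 21, 34, 45, 57, 57]
190 [11, 12, 11, 12, 27, 25, 41, 40, 40, 41, 38, 30, 13, 12, 13, 21, 33, 47, 57, 59]
192 [12, 11, 12, 11, 13, 12, 40, 41, 42, 41, 37, 11, 12, 12, 12, 20, 34, 46, 57, 57]
194 [11, 11, 12, 11, 12, 13, 11, 11, 12, 12, 12, 13, 12, 11, 12, 21, 35, 47, 57, 407]
196 [12, 12, 12, 11, 12, 12, 12, 11, 11, 11, 11, 11, 12, 12, 12, 21, 34, 47, 57, 58]
198 [13, 12, 11, 12, 12, 11, 12, 11, 12, 12, 12, 14, 12, 12, 10, 22, 36, 46, 58, 58]
200 [11, 11, 13, 12, 11, 11, 12, 12, 12, 13, 12, 12, 12, 13, 12, 22, 36, 48, 57, 58]
```

Run:
```python
from h import *
y=.1194; o=down(np.pi+y); c=np.array([545.3,-221.2])
goto([*c,170],o); wait(.1); print(read_state()["eef_pos"])
move_straight([*c,67],vel=120); wait(.2); s=read_state(); print(s["eef_pos"],s["time_s"])
command_gripper(0.0,100); wait(.2); s=read_state(); print(s["eef_pos"],s["opening"],s["finger_force"],s["wrist_force"],R.from_rotvec(s["tcp_rot"]).as_euler("xyz"),s["time_s"])
np.save("grasp.npy",s["eef_pos"])
move_straight([*c,150],vel=120); wait(.2); s=read_state(); print(s["wrist_force"],s["eef_pos"],s["time_s"])
wrist("wh")
```

```text
[ 545.76889039 -219.71832222  170.87533321]
[ 545.97447701 -221.57471823   67.87959178] 5.75
[ 545.5508163  -221.38474917   67.3515126 ] 0.1164709562088657 99.81585502624512 [-1.58854357 -0.34577522  3.15058729] [-3.14111994e+00  5.39266662e-04 -3.02225641e+00] 6.625
[ 0.07280398 -0.85926726 -1.87682501] [ 544.63773626 -220.84022208  148.9328285 ] 7.6667
```

View pics/wh.png

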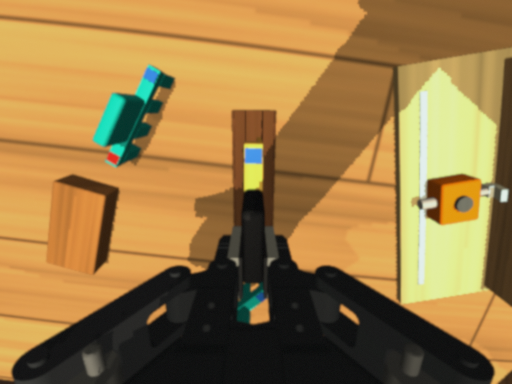

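The gauge is held upright, with the blue mark at (254,156) and brass visible in front of the fingers. The stand below it is empty. Next I'll measure its in-hand offset and check the reading noise.

Run:
```python
from h import *
d=dict(np.load("wh.npz"));H,S,V=cv2.split(cv2.cvtColor(d["frame"],cv2.COLOR_BGR2HSV))
m=(H>100)&(H<130)&(S>120)&(V>80);m[:,:235]=0;m[:,272:]=0;m[:135]=0;m[180:]=0
v,u=np.nonzero(m);s=read_state();E=s["eef_pos"];p=plane(d,[[u.mean(),v.mean()]],E[2]-7.35)[0]
Rm=R.from_rotvec(s["tcp_rot"]).as_matrix();print("blue in tool",Rm.T@(p-E),len(u))
yel=(H>20)&(H<35)&(S>100);yel[:,:240]=0;yel[:,268:]=0;yel[:135]=0;yel[200:]=0
a=[read_state()]; 
for _ in range(5): wait(.03);a.append(read_state())
print(np.array([q["eef_pos"] for q in a]).std(0),np.array([q["wrist_force"] for q in a]).round(2),a[-1]["eef_pos"],R.from_rotvec(a[-1]["tcp_rot"]).as_euler("xyz"),a[-1]["time_s"])
ys=.292;t=np.array([np.cos(ys),np.sin(ys)]);n=np.array([-t[1],t[0]])
for q in(-45,-15,15):
  c=t*(520.7-q)+n*(-82.5-6.5-4); print(c,solve_ik([*c,160],down(np.pi+ys)),solve_ik([*c,70],down(np.pi+ys)))
```

```text
blue in tool [44.90467285 -0.15881259  7.41162348] 207
[0.13271081 0.07740398 0.21193556] [[-0.51  0.45 -0.79]
 [-0.7   0.18 -1.96]
 [-0.01 -0.21 -1.01]
 [ 0.13  0.31 -1.56]
 [ 0.19  0.1  -1.66]
 [-0.05 -0.58 -1.06]] [ 545.13123233 -221.14403124  149.73146497] [ 3.14132087e+00 -4.10302420e-04 -3.02223625e+00] 7.8833
[568.52568708  73.7836915 ] [ 0.01841916  0.38979769 -0.02241169  1.15858695  0.         -0.27358084] [ 0.01841916  0.44862811 -0.1753959   0.94677231  0.         -0.27358084]
[539.79558543  65.14764731] [ 0.00342216  0.33122025 -0.1080968   1.13147927  0.         -0.28857784] [ 0.00342216  0.39478304 -0.26047276  0.91554052  0.         -0.28857784]
[511.06548378  56.51160312] [-0.01329299  0.2734592  -0.18856429  1.10877284  0.         -0.30529299] [-0.01329299  0.34146131 -0.34139139  0.88794363  0.         -0.30529299]
```

```bash
cat > g.py <<'E'
from h import *
ys=.292;t=np.array([np.cos(ys),np.sin(ys)]);n=np.array([-t[1],t[0]]);T0=520.7;HZ=59.2;o=down(np.pi+ys)
def P(q,nn,foot): return [*(t*(T0-q)+n*nn),12+HZ+foot]   # nn: n coordinate of the TCP (gauge mid thickness)
def F(k=5,dt=.02):
    a=[]
    for _ in range(k): wait(dt);s=read_state();a.append(np.r_[s["wrist_force"],s["eef_pos"],s["wrist_torque"]])
    a=np.mean(a,0);f=a[:3];e=a[3:6]
    return np.array([f[:2]@t,f[:2]@n,f[2]]),np.array([e[:2]@t,e[:2]@n,e[2]-12-HZ]),a[6:]
def seek(q,n0,f0,foot=35,step=.5,thr=2.,mx=16):
    nn=n0
    for _ in range(mx):
        nn+=step;move_straight(P(q,nn,foot),vel=20);f,e,_t=F(4,.02)
        if f[1]-f0[1]<-thr:break
    print("seek",round(nn,2),(f-f0).round(2),e.round(2),_t.round(2),read_state()["time_s"]);return nn
def descend(q,nn,f0,z0,zmin,step=.6,thr=3.,lim=22):
    z=z0
    while z>zmin:
        z-=step;move_straight(P(q,nn,z),vel=25);f,e,_t=F(3,.02);d=f-f0
        print("z",round(z,2),d.round(1),e.round(2),read_state()["time_s"])
        if d[2]>lim or (d[2]>thr and z<thrz): break
    return z
thrz=4.
E
python3 - <<'E'
from g import *
goto(P(-45,-82.5-6.5-4,80),o);wait(.2);move_straight(P(-45,-93,35),vel=80);wait(.3)
f0,e,_=F(8);print(f0,e,read_state()["time_s"]);np.save("f0.npy",f0)
nn=seek(-45,-93,f0);print(read_state()["time_s"]);np.save("nn.npy",nn)
wrist("ws")
E
```

```text
[-0.01006727 -0.02110993 -1.5821239 ] [565.94859375 -93.0597308   35.34406276] 10.3667
seek -86.5 [ 0.06 -3.38 -0.52] [565.75 -86.9   35.07] [-0.86 -0.2   0.12] 14.4833
14.4833
```

View pics/ws.png

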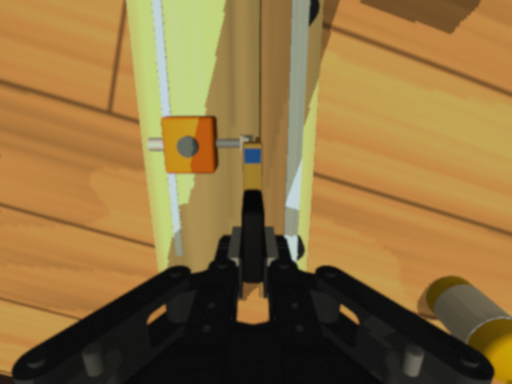

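The gauge touches the fence and stands flat along it. The blue mark is at (253,155), the pad tip at (246,141) and the housing at (189,145). I'll check the alignment along x from this picture before going down.

Run:
```python
from g import *
d=dict(np.load("ws.npz"));H,S,V=cv2.split(cv2.cvtColor(d["frame"],cv2.COLOR_BGR2HSV))
uv=np.stack(np.meshgrid(np.arange(512),np.arange(384)),-1).reshape(-1,2);Z=depth(d,uv)[:,2].reshape(384,512)
def rg(m,z):
    v,u=np.nonzero(m);Q=plane(d,np.c_[u,v],z)[:,:2];a=Q@t;b=Q@n;print(len(u),"t",a.min(),a.max(),a.mean(),"n",b.min(),b.max())
w=np.zeros(Z.shape,bool);w[100:190,150:225]=1
rg(w&(Z>38)&(Z<46)&(S>180),42)
w[:]=0;w[125:165,236:262]=1;rg(w&(Z>38)&(Z<46),42)
rg(w&(H>100)&(H<130)&(S>120),99.3)
for v in range(130,160,2):print(v,Z[v,236:264].astype(int).tolist())
w[:]=0;w[60:130,255:290]=1;m=w&(Z>54)&(Z<62);e=[(np.nonzero(m[v])[0][0]-.5,v) for v in range(62,128) if m[v].any()]
Q=plane(d,e,58)[:,:2];l=cv2.fitLine(Q.astype(np.float32),cv2.DIST_HUBER,0,.01,.01).ravel();print("yaw",np.arctan(l[1]/l[0]),np.median(Q@n))
```

```text
2382 t 498.01754460553553 545.6674759553083 520.887078260039 n -164.86171931771113 -120.82964960359365
47 t 514.858434473154 528.666318749184 518.1232985948931 n -97.4643112533404 -90.57583142934243
180 t 517.1916405560199 524.502509499256 520.8342867799701 n -92.48042186833615 -83.20061062025891
130 [12, 12, 12, 11, 12, 12, 12, 11, 11, 13, 13, 12, 11, 12, 10, 11, 12, 11, 273, 11, 11, 12, 11, 29, 58, 58, 58, 57]
132 [11, 12, 11, 13, 14, 12, 11, 11, 13, 12, 11, 12, 12, 11, 12, 12, 10, 11, 13, 12, 11, 11, 11, 29, 56, 58, 58, 57]
134 [12, 13, 12, 11, 13, 13, 14, 14, 13, 14, 13, 13, 15, 14, 14, 13, 14, 12, 13, 11, 11, 11, 12, 31, 57, 58, 57, 59]
136 [13, 12, 12, 14, 26, 26, 25, 26, 32, 32, 32, 32, 32, 33, 32, 32, 28, 12, 11, 11, 12, 12, 11, 31, 58, 58, 58, 57]
138 [12, 12, 13, 12, 26, 40, 40, 41, 40, 40, 40, 42, 42, 38, 35, 31, 28, 13, 13, 58, 61, 62, 63, 61, 57, 57, 57, 58]
140 [25, 25, 25, 24, 26, 26, 40, 40, 41, 41, 42, 42, 40, 39, 35, 30, 28, 12, 11, 66, 74, 74, 75, 75, 73, 56, 58, 58]
142 [26, 25, 26, 25, 26, 25, 39, 92, 94, 95, 95, 96, 94, 94, 96, 95, 94, 94, 95, 94, 93, 95, 95, 96
[... 344 characters left out ...]
9, 100, 100, 99, 100, 99, 99, 58, 58]
150 [12, 11, 12, 11, 26, 25, 41, 99, 100, 100, 99, 99, 99, 99, 99, 100, 100, 99, 100, 100, 99, 98, 99, 99, 99, 99, 58, 56]
152 [13, 12, 11, 12, 12, 11, 40, 98, 98, 100, 100, 100, 100, 100, 99, 99, 99, 100, 101, 99, 98, 99, 100, 99, 99, 100, 58, 57]
154 [12, 12, 12, 11, 12, 12, 11, 99, 100, 99, 100, 100, 99, 99, 100, 99, 100, 101, 99, 100, 99, 100, 100, 99, 98, 99, 59, 57]
156 [12, 12, 12, 12, 12, 12, 11, 99, 99, 100, 99, 100, 100, 100, 100, 100, 100, 100, 100, 99, 99, 99, 99, 100, 100, 99, 58, 58]
158 [11, 12, 11, 10, 11, 11, 12, 99, 99, 100, 100, 100, 100, 99, 100, 100, 99, 100, 100, 100, 100, 99, 99, 99, 99, 99, 58, 58]
yaw 0.29838526 -82.0971662920601
```

Run:
```python
from g import *
f0=np.load("f0.npy");nn=-87.2
move_straight(P(-45,nn,35),vel=20);move_straight(P(-45,nn,18),vel=40);f,e,_=F(4);print((f-f0).round(2),e.round(2))
if f[2]-f0[2]<5:
    move_straight(P(-45,nn,5),vel=40);f,e,_=F(4);print((f-f0).round(2),e.round(2))
    if f[2]-f0[2]<5: print(descend(-45,nn,f0,3.5,-3))
print(read_state()["time_s"])
```

```text
[-0.51 -3.29 -0.84] [565.05 -87.22  17.49]
[ 0.29 -3.47 -1.78] [565.42 -87.29   4.64]
z 2.9 [-0.1 -4.2 -1. ] [565.75 -87.31   2.91] 16.2667
z 2.3 [-0.2 -3.3  0.8] [565.86 -87.3    2.47] 16.5667
z 1.7 [ 0.6 -4.   1.3] [565.89 -87.32   1.84] 16.8667
z 1.1 [ 1.  -4.4  1.4] [565.83 -87.3    1.13] 17.1667
z 0.5 [ 0.7 -4.4  1. ] [ 5.6578e+02 -8.7270e+01  4.8000e-01] 17.4667
z -0.1 [-0.7 -4.8  4.7] [ 5.6573e+02 -8.7310e+01  1.5000e-01] 17.7667
-0.10000000000000031
17.7667
```

Leaf 1 touched the board softly at z≈0.1. Next is leaf 2.

Run:
```python
from g import *
f0=np.load("f0.npy");nn=-87.5
move_straight(P(-45,nn,36),vel=80);move_straight(P(-15,nn-.8,36),vel=60);move_straight(P(-15,nn,36),vel=10);f,e,_=F(5);print((f-f0).round(2),e.round(2))
for z in(30,26,22,18,15,12,9,6,4):
    move_straight(P(-15,nn,z),vel=40);f,e,_=F(3);print(z,(f-f0).round(2),e.round(2))
    if f[2]-f0[2]>18:break
else: print(descend(-15,nn,f0,3,-3,thr=99,lim=3.))
print(read_state()["time_s"])
```

```text
[-0.64 -1.18  0.04] [535.75 -87.5   35.88]
30 [-0.15 -1.46 -0.14] [535.62 -87.58  29.69]
26 [ 0.13 -1.54 -0.46] [535.56 -87.58  25.78]
22 [ 0.48 -1.96 -0.69] [535.52 -87.55  21.76]
18 [ 1.15 -1.11 -1.13] [535.79 -87.54  17.85]
15 [ 1.35 -1.49  2.94] [536.19 -87.6   15.28]
12 [ 2.14 -2.16  0.86] [536.01 -87.59  11.9 ]
9 [ 1.59 -1.9   0.71] [535.83 -87.57   8.87]
6 [ 2.02 -2.69  1.85] [535.64 -87.58   5.77]
4 [ 2.07 -2.63  2.4 ] [535.59 -87.57   3.85]
z 2.4 [ 1.6 -3.2  3.2] [535.59 -87.56   2.3 ] 22.4
2.4
22.4
```

Run:
```python
from g import *
f0=np.load("f0.npy");nn=-87.5
for z in(1.8,1.2,.7,.3,0.,-.3,-.6):
    move_straight(P(-15,nn,z),vel=25);f,e,_=F(4);print(z,(f-f0).round(2),e.round(2))
    if f[2]-f0[2]>9 or e[2]-z>.35:break
wait(.1)
for k in(0,.4,.8,1.2):
    move_straight(P(-15,nn-k,.5),vel=15);f,e,_=F(6);print("n",k,(f-f0).round(2),e.round(2))
    if f[1]-f0[1]>3.5:break
print(read_state()["time_s"])
```

```text
1.8 [ 0.65 -2.99  4.05] [535.63 -87.57   1.82]
1.2 [ 0.41 -2.89  4.66] [535.65 -87.56   1.23]
0.7 [ 0.43 -2.85  5.06] [535.69 -87.56   0.7 ]
0.3 [ 0.68 -2.62  4.69] [ 5.3569e+02 -8.7560e+01  2.9000e-01]
0.0 [ 0.05 -3.85  6.67] [ 5.3568e+02 -8.7550e+01  1.6000e-01]
-0.3 [-0.8  -3.08  8.51] [ 5.3569e+02 -8.7560e+01  1.4000e-01]
n 0 [ 0.56 -3.47  2.56] [ 5.3547e+02 -8.7550e+01  2.2000e-01]
n 0.4 [ 0.29 -2.31  1.3 ] [ 5.3547e+02 -8.7560e+01  2.2000e-01]
n 0.8 [ 0.72 -0.13  0.25] [ 5.3542e+02 -8.7690e+01  2.3000e-01]
n 1.2 [ 0.88  1.61 -0.52] [ 5.3536e+02 -8.8150e+01  2.4000e-01]
25.8
```

Run:
```python
from g import *
f0=np.load("f0.npy");nn=-87.5
for k in(1.5,1.8,2.1,2.4):
    move_straight(P(-15,nn-k,.6),vel=15);f,e,_=F(8);print("n",k,(f-f0).round(2),e.round(2))
    if f[1]-f0[1]>5.5:break
move_straight(P(-15,nn,.6),vel=15);f,e,_=F(8);print((f-f0).round(2),e.round(2))
for z in(3,6,9,12,16,20): move_straight(P(-15,nn,z),vel=30);f,e,_=F(3,.01);print("up",z,(f-f0).round(2),e.round(2))
print(read_state()["time_s"])
```

```text
n 1.5 [ 0.63  2.78 -1.96] [ 5.3532e+02 -8.8570e+01  2.9000e-01]
n 1.8 [-0.01  3.88 -3.51] [ 5.3533e+02 -8.8950e+01  3.2000e-01]
n 2.1 [-0.33  4.32 -2.43] [ 5.3547e+02 -8.9330e+01  5.1000e-01]
n 2.4 [-0.31  4.9  -2.37] [535.58 -89.68   0.55]
[-0.72  0.93 -2.35] [535.65 -88.17   0.65]
up 3 [-1.6   0.   -1.54] [535.8  -87.95   3.28]
up 6 [-2.03 -0.3  -0.74] [535.9  -87.8    6.39]
up 9 [-1.55 -0.04 -0.35] [535.92 -87.72   9.35]
up 12 [-1.01  0.16 -0.91] [535.91 -87.66  12.32]
up 16 [-1.98 -0.29  0.38] [536.09 -87.64  16.57]
up 20 [ 0.55 -0.75  0.06] [536.79 -87.71  20.76]
29.4917
```

Run:
```python
from g import *
for nm,rows,cols,fr,fc in(("ws",(136,138,140),range(246,254),range(120,137),range(255,265)),("wj",(184,186,188,190),range(275,281),range(184,192),range(281,291))):
    d=dict(np.load(nm+".npz"));A=lambda us,v:[(round(float(p[:2]@n),1),round(float(p[2]),1)) for p in depth(d,[[u,v] for u in us])]
    print(nm)
    for v in rows:print(A(cols,v))
    q=[p for v in list(fr)[::4] for p in A(fc,v)];print("fence",q)
```

```text
ws
[(-93.4, 32.7), (-92.5, 32.3), (-91.6, 32.4), (-90.7, 33.4), (-89.8, 32.9), (-88.9, 32.5), (-88.0, 28.8), (-87.1, 12.4)]
[(-93.2, 40.7), (-92.3, 42.1), (-91.4, 42.5), (-90.6, 38.5), (-89.8, 35.5), (-88.9, 31.5), (-88.0, 29.0), (-87.1, 13.1)]
[(-93.2, 42.2), (-92.3, 42.8), (-91.5, 40.4), (-90.6, 39.2), (-89.8, 35.1), (-88.9, 31.0), (-88.0, 28.6), (-87.1, 12.7)]
fence [(-85.2, 12.1), (-84.3, 12.8), (-83.3, 13.1), (-82.4, 12.6), (-81.8, 27.6), (-81.6, 56.5), (-80.9, 58.5), (-80.1, 58.5), (-79.3, 59.2), (-78.5, 58.7), (-85.2, 10.2), (-84.3, 12.4), (-83.3, 11.8), (-82.3, 11.2), (-81.7, 27.9), (-81.6, 57.8), (-80.8, 57.9), (-80.1, 58.4), (-79.3, 58.6), (-78.5, 58.4), (-85.2, 13.1), (-84.3, 13.4), (-83.3, 11.4), (-82.3, 11.5), (-81.7, 28.9), (-81.6, 57.0), (-80.8, 58.1), (-80.0, 58.7), (-79.2, 57.9), (-78.4, 57.7), (-85.2, 12.1), (-84.2, 11.6), (-83.3, 11.9), (-82.3, 11.8), (-81.7, 29.3), (-81.6, 56.7), (-80.8, 58.4), (-80.0, 58.1), (-79.2, 57.7), (-78.4, 58.0), (-85.2, 11.6), (-84.2, 12.4), (-83.3, 12.7), (-82.3, 11.9), (-81.8, 31.0), (-81.6, 58.8), (-80.8, 58.1), (-80.0, 58.5), (-79.2, 57.8), (-78.3, 57.3)]
wj
[(-95.6, 41.7), (-94.2, 42.1), (-92.9, 42.9), (-91.2, 39.8), (-88.9, 30.6), (-85.6, 12.6)]
[(-95.5, 40.2), (-94.2, 42.3), (-92.8, 41.9), (-91.1, 39.3), (-88.9, 31.1), (-85.5, 12.2)]
[(-95.6, 41.1), (-94.2, 41.9), (-92.8, 42.7), (-91.2, 40.2), (-88.9, 31.6), (-85.5, 12.0)]
[(-95.5, 40.2), (-94.1, 40.9), (-92.8, 41.9), (-91.1, 39.0), (-88.8, 30.5), (-85.6, 13.1)]
fence [(-84.1, 12.9), (-82.3, 11.0), (-82.0, 21.5), (-81.9, 34.0), (-81.9, 46.2), (-81.8, 57.3), (-80.7, 59.0), (-79.3, 58.8), (-77.8, 57.5), (-76.6, 58.8), (-84.0, 12.6), (-82.5, 13.0), (-81.9, 21.2), (-81.9, 34.3), (-81.7, 45.6), (-81.8, 57.9), (-80.4, 57.7), (-79.1, 57.9), (-77.7, 57.4), (-76.4, 58.3)]
```

The depth profile puts the fence at n≈-81.8 and the pad's upright face at about -87.4, so the gap is about 5.6 mm. That agrees with the drag I felt and with the immediate 4–5 N pad force, so the 7 mm leaf is the first that binds. I'll push it down again and release it.

```bash
python3 - <<'E'
from g import *
f0=np.load("f0.npy");nn=-87.5
move_straight(P(-15,nn,12),vel=40);move_straight(P(-15,nn,2),vel=40)
for z in(1,.4,0.,-.3,-.6,-.9):
    move_straight(P(-15,nn,z),vel=25);f,e,_=F(5);print(z,(f-f0).round(2),e.round(2))
    if f[2]-f0[2]>10 or e[2]-z>.45:break
k=nn
for _ in range(4):
    if abs(f[1]-f0[1])<1:break
    k+=.12*(f[1]-f0[1]);move_straight(P(-15,k,z),vel=15);f,e,_=F(6);print("n",round(k,2),(f-f0).round(2),e.round(2))
print(read_state()["time_s"])
command_gripper(0.3);wait(.2);s=read_state();print(s["opening"],s["finger_force"],s["eef_pos"])
command_gripper(0.6)
p=P(-15,k,z);p[2]+=120;move_straight(p,vel=120);wait(.3);print(read_state()["time_s"])
goto([p[0]-40,p[1]-20,270],o);wait(.2);wrist("wf");d=get_image("side");cv2.imwrite("pics/sf.png",cv2.resize(d["frame"][140:250,170:330],None,fx=4,fy=4));np.savez("sf.npz",**d);print(read_state()["time_s"])
E
python3 -c "
import cv2,numpy as np
a=cv2.imread('pics/wf.png')[20:250,120:400];a=cv2.resize(a,None,fx=1.4,fy=1.4);b=cv2.imread('pics/sf.png');b=b[:, 150:550];h=max(a.shape[0],b.shape[0]);p=lambda x:cv2.copyMakeBorder(x,0,h-x.shape[0],0,0,0);cv2.imwrite('pics/fin.png',np.hstack([p(a),p(b)]))"
```

```text
1 [ 1.71 -1.79  0.53] [535.54 -87.59   0.9 ]
0.4 [ 1.29 -1.99  3.44] [535.73 -87.59   0.61]
0.0 [ 0.57 -1.82  5.27] [ 5.3581e+02 -8.7580e+01  2.3000e-01]
-0.3 [-0.16 -1.72  7.32] [ 5.3577e+02 -8.7580e+01  1.3000e-01]
-0.6 [-0.77 -1.28  8.97] [ 5.3577e+02 -8.7600e+01  1.1000e-01]
n -87.65 [-1.   -1.28  9.2 ] [ 5.3577e+02 -8.7610e+01  1.1000e-01]
n -87.81 [-0.93 -0.88  9.62] [ 5.3576e+02 -8.7640e+01  1.0000e-01]
32.6083
0.29652189822395714 0.0 [537.98555151  70.21095576  70.30715094]
34.925
35.675
```

View pics/fin.png

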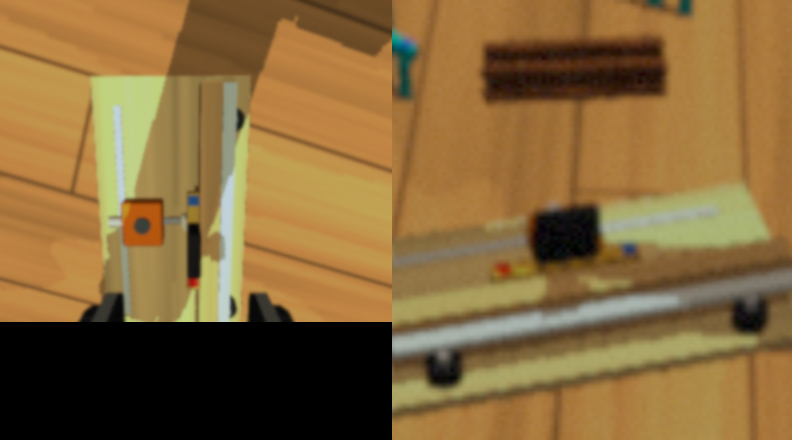

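The gauge stands alone along the fence: blue is at (194,200), red is at (194,282), and the pad meets it at (183,218). I'll check its seating numerically.

Run:
```python
from g import *
d=dict(np.load("wf.npz"));H,S,V=cv2.split(cv2.cvtColor(d["frame"],cv2.COLOR_BGR2HSV))
w=np.zeros(H.shape,bool);w[140:240,245:270]=1
for m,z in(((H>100)&(H<130)&(S>120)&(V>60),64),(((H<6)|(H>174))&(S>150)&(V>60),64),((V<30),108)):
    v,u=np.nonzero(m&w);p=plane(d,[[u.mean(),v.mean()]],z)[0];q=np.median(depth(d,np.c_[u,v]),0);print(len(u),"t,n",p[:2]@t,p[:2]@n,"depth z",q[2])
```

```text
28 t,n 491.03848615385516 -88.34319545293533 depth z 65.09424617226932
29 t,n 579.5832391615487 -88.80566081816794 depth z 65.6483489720361
224 t,n 528.783912805968 -88.22160934275048 depth z 108.07289163104485
```

```bash
python3 -c "
from rig import *
print(sign_off())"
```

```text
the job is handed in; nothing more can be done
None
```

I handed the job in with the gauge standing by itself, upright along the fence, and the 7 mm leaf (leaf 2) down on the board and held by the pad. It is the first leaf that binds, with the gap estimated at about 5.6 mm; no verdict came back.

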